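# Lay the heel tips on the shoes

## Robot

A 6-joint arm with a two-finger parallel gripper is mounted at the origin on the work surface. World frame = base frame: x ahead of the robot, y to its left, z up, the work surface at z = 0. Lengths are in m, angles in rad, forces in N, time in s.
With the tool pointing down it reaches from about 0.35 to 0.975 m from the base axis. Payload 4.9 kg.
Tool frame: the origin (TCP) lies at the very end of the fingers, on their centre line; the grasp point (between the pads) lies 19 mm behind it (manip.grasp_offset is the distance from the TCP to the grasp point, in m); z points along the fingers, y is the line along which they close (so a half turn about z gives the same grasp; the last joint's range is limited). The gripper opens to 85 mm and grips with 20 to 120 N. Pads are 22 mm wide; open, the fingers measure 114 mm over their backs; the gripper's body (76 mm by 85 mm) begins 54 mm behind the grasp point. The pads swing forward as they close: fully open they stand 13 mm farther back than shut.
Start: joints at [-1.275, 0.053, 1.613, -0, 1.476, -0.119], TCP at [0.252, -0.572, 0.231] pointing down, gripper open.
Joint ranges: [-3.01, 3.01], [-1.01, 2.22], [0.06, 2.58], [-1.02, 4.17], [0.09, 2.62], [-3.14, 3.14]. Speed limits (rad/s): [2.57, 2.57, 3.14, 3.14, 3.14, 3.14].

## Interface

Orientations are given as a unit quaternion [w, x, y, z].
In Python, from plant import manip, eyes, job_done, models gives the robot as it stands.
- The arm moves only by the tool servo_tool, never from a script. Its argument "motion" is one flat list of numbers, 5 for each row, row after row: the opening, from -1 (shut) to 1 (fully open), then the shift along the tool's x, y, z normalised to -1 to 1, where 1 is 120 mm, then the turn about the tool's z normalised to -1 to 1, where 1 is 45 degrees. A call has 1 to 5 rows; each row is the pose to reach, as a shift and turn from the pose commanded when the call began, along the tool's axes at that moment; what a row does not reach only later rows make up. A row lasts 1/8 s, in which the tool goes at most 62.5 mm and 10.7 degrees, less where a joint would pass 70% of its speed; a pose out of reach is approached as far as the arm can. A call with a number of a shift or a turn outside -1 to 1 is refused whole. A call with a gripper value outside its range is refused whole. The fingers move at their own pace and stop on an object; the grip force is fixed at half the most. Time passes only in rows, so rows that repeat a pose let the fingers close. It gives the time, the measured TCP pose, the force, the opening and the grip force at its end, in the units of the state.
- manip.state(): the state, without advancing time (a new reading comes with each control period).
- eyes.grab_frame(name): name is "scene" or "top"; returns (picture, depth): 480x640x3 uint8, red, green, blue; 480x640 float32, m along the optical axis (not along the pixel's ray), 0 where there is no reading.
- eyes.camera_params(name): a dict with "fov_y" (degrees; the focal length in pixels is half the picture's height over the tangent of half this angle, whatever the lens; pixels are square), "cx", "cy" (the principal point, pixels), "D" ([k1, k2, p1, p2, k3] as OpenCV has them; the pictures are not rectified), "pose" (4x4, takes a point from camera to world coordinates). Camera axes: x right, y up, looking along -z (the intrinsics and any distortion apply to the point x, -y, -z); pixel columns grow to the right and rows downward; lengths in m; the calibration is good to about 2 mm. A picture is of the moment at which its call begins. camera_params takes no time and is no camera call.
- job_done(): hands the job in; it is judged then, once.
Trained networks look in the newest picture that a camera, given by its name, has taken for a name from the list of things; names that differ only in an ending like _2 or _b are one class to them, and where a whole thing is asked for, a point or a joint stands for the part that bears it (a point fixed in the world has none). Each returns a list of dicts, best first, with "p" (0 to 1); they miss things now and then, are a little off and sometimes report something else, mostly with a low value. They report only what shows in the picture. A call takes as long as a camera call. They do not tell look-alikes from the thing itself.
- models.regions_of(camera, label): "mask" (480x640 bool, what is visible of it) and "pixel" ([column, row] in pixels, amid what is visible of it).
The state is a dict: "time": time; "joint_pos": joint angles; "joint_vel": joint speeds; "joint_efforts": joint torques, N m; "tool_pos": TCP position; "tool_rot": TCP orientation; "contact_force": force on the tool from outside, world axes, zero at the start; "ft_torque": the same for the moment, N m; "gripper_width": opening from 0.0 (shut) to 1.0 (fully open); "grasp_force": force on a finger pad.
Only numpy, scipy, OpenCV 4.12 (cv2) and the standard library are available. Lean on these libraries where they do the work, as an engineer would, in place of code of your own. Each camera call takes 0.05 s, during which the arm holds its last target. There are 200 camera calls.

## Task

Three upturned shoes wait for new heel tips: pick out the D-shaped, the square and the small round white tip and lay each flat on the heel of its own shape and size, covering the heel with its edges lined up by eye; the D's straight edge goes towards the shoe's toe. Leave the large round tip, the two brass buckles and the heel puller lying where they are.

Things in the scene. Friction and masses are not known exactly. Their poses are not given: they have to be found in the camera images.
- tip_d_mid (a point): White plastic heel tip, 12 mm thick, loose and flat on the mat (mat top at 3 mm). D-shaped: 59 mm long along its x, 54 mm wide along its y; the straight edge is at x = +29.5 mm, the round end (radius 27 mm) at x = -29.5 mm, the sides are straight and parallel from x = -2.5 to +29.5 mm. This point is the middle of its length, width and thickness. The frame turns with it, z up.
- tip_square_mid (a point): White plastic heel tip, 12 mm thick, loose and flat on the mat (mat top at 3 mm). Square, 40 by 40 mm, sides along its x and y. This point is its centre, half-way up. The frame turns with it, z up.
- tip_round_mid (a point): White plastic heel tip, 12 mm thick, loose and flat on the mat (mat top at 3 mm). The small round one: a disc of 30 mm diameter. This point is its centre, half-way up. The frame turns with it, z up.
- tip_big_mid (a point): White plastic heel tip, 12 mm thick, loose and flat on the mat (mat top at 3 mm). The large round one: a disc of 48 mm diameter, fits none of the heels; it stays where it is. This point is its centre, half-way up.
- heel_d (a point): D-shaped wooden heel of a fixed upturned shoe (+x to the toe, away from the robot; shoe reaches 35 mm behind and 190 mm ahead of the heel, 84 mm wide, sole 80 mm up). Same outline as the D tip, straight edge to the toe. This point is the middle of the STRAIGHT EDGE of its flat top; the top's centre is 29.5 mm from it along -x. Top 110 mm above the work surface; a laid tip's middle is 6 mm higher.
- heel_square (a point): Square wooden heel of a fixed upturned shoe (+x to the toe, away from the robot; shoe reaches 35 mm behind and 190 mm ahead of the heel, 84 mm wide, sole 80 mm up). 40 by 40 mm, sides along x and y. This point is the centre of its flat top, 118 mm above the work surface; a laid tip's middle is 6 mm higher.
- heel_round (a point): Round wooden heel of a fixed upturned shoe (+x to the toe, away from the robot; shoe reaches 35 mm behind and 190 mm ahead of the heel, 84 mm wide, sole 80 mm up). 30 mm diameter at the top, 44 mm at the sole. This point is the centre of its flat top, 124 mm above the work surface; a laid tip's middle is 6 mm higher.
- buckle1_mid (a point): Flat brass buckle, a 44 by 30 mm frame 6 mm thick with bars, lying loose on the mat on the robot's right (-y) between two tips; stays put. This point is its centre, half-way up; its x runs along its length.
- buckle2_mid (a point): The other brass buckle, the same, on the robot's left (+y); stays put.
- puller_mid (a point): Steel heel puller (pincers), 190 mm long along its x, 48 mm wide, 14 mm high, lying loose on the mat in the middle with its jaws away from the robot; stays put. This point is the middle of its length, 6 mm up.
There are look-alikes about, which are no part of the job. Leave any purple or turquoise look-alike of the part that bears tip_square_mid alone.

How it is judged:
At the end, for the whole second after the job is handed in: D, square and small round tip at rest, flat (0.1 rad) on the heel of their shape, centred within 10 mm (D: 10 along, 10 across); D and square turned with the heel within 0.2 rad, D's straight edge to the toe; large round tip, buckles and puller within 20 mm of their start (z of tip_d_mid in the frame of heel_d between 0.002 and 0.01 m and angle between each of tip_d_mid, tip_square_mid, tip_round_mid's own z axis and vertical below 0.1 rad and linear speed of each of tip_d, tip_square, tip_round below 0.02 m/s and x of tip_d_mid in the frame of heel_d between -0.0395 and -0.0195 m and y of tip_d_mid in the frame of heel_d between -0.01 and 0.01 m and x of heel_d in the frame of tip_d_mid above 0.01 m and angle between the x axis of tip_d_mid and the x axis of heel_d, either way round below 0.2 rad and z of tip_square_mid in the frame of heel_square between 0.002 and 0.01 m and horizontal distance between tip_square_mid and heel_square below 0.01 m and (angle between the x axis of tip_square_mid and the x axis of heel_square, either way round below 0.2 rad or angle between the x axis of tip_square_mid and the y axis of heel_square, either way round below 0.2 rad) and z of tip_round_mid in the frame of heel_round between 0.002 and 0.01 m and horizontal distance between tip_round_mid and heel_round below 0.01 m and distance of each of tip_big_mid, puller_mid, buckle1_mid, buckle2_mid from where it was at the start of the episode below 0.02 m); the robot touches nothing.
It fails at once if the large round heel tip is moved more than 20 mm (distance of tip_big_mid from where it was at the start of the episode above 0.02 m).
It fails at once if the heel puller is moved more than 20 mm (distance of puller_mid from where it was at the start of the episode above 0.02 m).
It fails at once if the first buckle is moved more than 20 mm (distance of buckle1_mid from where it was at the start of the episode above 0.02 m).
It fails at once if the second buckle is moved more than 20 mm (distance of buckle2_mid from where it was at the start of the episode above 0.02 m).
It also fails if it takes over 83 s, if anything falls off the work surface, if the arm or the gripper's body presses on something with over 40 N, if the wrist force passes 120 N, or if a joint passes its speed limit or range.

## Working session

There is one attempt and no reset: what is moved stays moved. The work goes in short steps, Python scripts to look and compute and a tool call to move; the robot and the scene stay as the last step left them, time stands still between calls to the robot, and variables do not carry over. Pictures are saved under pics/ and viewed, at most 14 in all, crops included, and the job is handed in when it is done.

Besides the shell and the picture viewer there is one more tool, called after "Emit:" as a command line: name --argument value ..., lists and objects as JSON in quotes. servo_tool: Moves the arm, as the interface text tells. Its arguments: {"type":"object","properties":{"motion":{"type":"array","items":{"type":"number","minimum":-1,"maximum":1}}},"required":["motion"]}

```bash
ls; mkdir -p pics; cat > h.py <<'E'
import numpy as np, cv2
from plant import manip, eyes, models
def grab(n,f=None):
    p,d=eyes.grab_frame(n)
    if f: cv2.imwrite('pics/'+f,p[:,:,::-1])
    return p,d
def world(cam,uv,depth=None,z=None):
    c=eyes.camera_params(cam); f=240/np.tan(np.radians(c['fov_y'])/2)
    K=np.array([[f,0,c['cx']],[0,f,c['cy']],[0,0,1.]])
    n=cv2.undistortPoints(np.array(uv,float).reshape(-1,1,2),K,np.array(c['D'],float))[:,0]
    P=np.array(c['pose']); r=np.c_[n[:,0],-n[:,1],-np.ones(len(n))]@P[:3,:3].T
    t=P[:3,3]
    s=(z-t[2])/r[:,2] if z is not None else np.asarray(depth)
    return t+r*np.reshape(s,(-1,1))
E
python3 - <<'E'
from h import *
for n in('scene','top'):
    grab(n,n+'0.png'); c=eyes.camera_params(n); print(n,np.round(c['pose'],3).tolist(),c['fov_y'],c['D'])
s=manip.state(); print(s['time'],s['tool_pos'],s['tool_rot'],s['gripper_width'],manip.grasp_offset)
E
```

```text
pics
scene [[0.142, -0.709, 0.691, 1.121], [0.99, 0.102, -0.099, -0.091], [-0.001, 0.698, 0.716, 0.764], [0.0, 0.0, 0.0, 1.0]] 51.823299836736055 [-0.05207306  0.          0.          0.          0.        ]
top [[0.0, 0.978, -0.208, 0.316], [-1.0, 0.0, 0.0, 0.004], [0.0, 0.208, 0.978, 1.001], [0.0, 0.0, 0.0, 1.0]] 52.48522213444909 [-0.02276505  0.          0.          0.          0.        ]
0.1 [ 0.25170152 -0.57145502  0.23018269] [-9.24062210e-04  9.78573369e-01  2.05896330e-01 -8.88551032e-05] 0.9996284349900139 0.0187
```

View pics/top0.png

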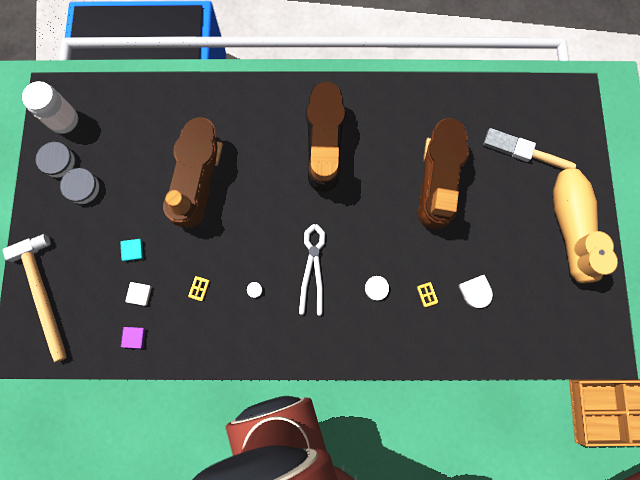

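View pics/scene0.png

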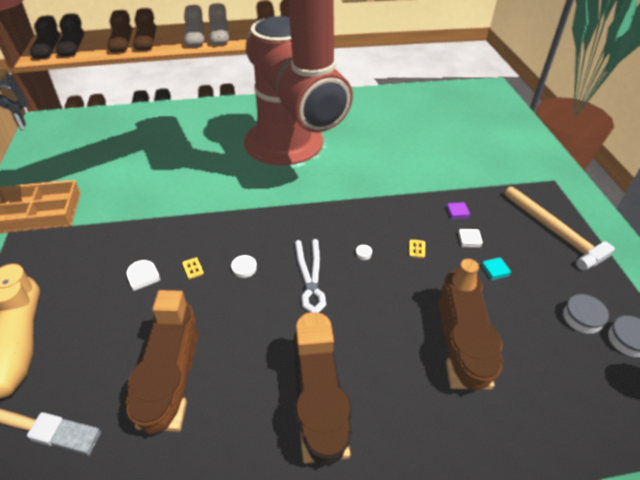

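```bash
cat > det.py <<'E'
from h import *
Z=dict(tip_d_mid=.015,tip_square_mid=.015,tip_round_mid=.015,tip_big_mid=.015,heel_d=.11,heel_square=.118,heel_round=.124,buckle1_mid=.009,puller_mid=.012)
p,d=grab('top')
for k,z in Z.items():
    for r in models.regions_of('top',k)[:4]:
        m=r['mask']; 
        if m.sum()<20: continue
        cs,_=cv2.findContours(m.astype('uint8'),0,2); c=max(cs,key=len)[:,0].astype(float)
        w=world('top',c,z=z); rc=cv2.minAreaRect((w[:,:2]*1000).astype('float32'))
        dm=np.median(d[m]); wp=world('top',[r['pixel']],depth=dm)[0]
        print(k,round(r['p'],2),np.round(r['pixel']),'px',m.sum(),'rect',[np.round(x,1) for x in rc],'depthpt',np.round(wp,3),p[m].mean(0).round())
E
python3 det.py
```

```text
tip_square_mid 0.98 [138. 292.] px 438 rect [array([431.3, 356.1]), array([45.1, 41.9]), np.float64(79.0)] depthpt [0.433 0.357 0.015] [242. 242. 242.]
tip_square_mid 0.64 [135. 254.] px 410 rect [array([522.7, 377.5]), array([43. , 42.2]), np.float64(8.4)] depthpt [0.514 0.371 0.013] [ 78. 239. 239.]
tip_square_mid 0.62 [133. 337.] px 381 rect [array([342.6, 360.9]), array([37.4, 40.5]), np.float64(0.2)] depthpt [0.344 0.36  0.016] [223. 120. 243.]
tip_round_mid 0.74 [474. 294.] px 719 rect [array([ 433. , -332.6]), array([58.3, 57.4]), np.float64(20.1)] depthpt [ 0.431 -0.326  0.014] [253. 253. 253.]
tip_round_mid 0.61 [254. 286.] px 160 rect [array([440.3, 120.9]), array([29.2, 25.7]), np.float64(45.7)] depthpt [0.446 0.121 0.017] [255. 255. 255.]
tip_big_mid 0.56 [374. 286.] px 455 rect [array([ 444.5, -128.5]), array([47.3, 45.1]), np.float64(90.0)] depthpt [ 0.447 -0.124  0.016] [252. 252. 252.]
heel_d 0.59 [326. 137.] px 3397 rect [array([732.8, -22. ]), array([227.1,  77.8]), np.float64(0.0)] depthpt [ 0.744 -0.025  0.075] [115.  77.  46.]
heel_square 0.83 [441. 175.] px 4000 rect [array([ 653.3, -250.8]), array([ 86.6, 230. ]), np.float64(81.2)] depthpt [ 0.663 -0.256  0.073] [110.  68.  39.]
heel_round 0.91 [193. 171.] px 4170 rect [array([654.3, 232.7]), array([ 91. , 220.4]), np.float64(80.0)] depthpt [0.673 0.243 0.073] [108.  72.  49.]
buckle1_mid 0.72 [427. 294.] px 270 rect [array([ 431.2, -232.6]), array([44.1, 32.2]), np.float64(18.2)] depthpt [ 0.431 -0.233  0.007] [214. 200.  98.]
puller_mid 0.64 [317. 273.] px 1101 rect [array([485.2,   3.2]), array([ 46.9, 189.7]), np.float64(88.1)] depthpt [ 0.474 -0.007  0.012] [214. 214. 217.]
puller_mid 0.19 [428. 294.] px 311 rect [array([ 431.6, -232.1]), array([45.3, 32.8]), np.float64(18.0)] depthpt [ 0.432 -0.234  0.007] [208. 192.  95.]
```

The top view shows the D tip at (477,292), straight edge up the picture, white square at (138,293), small round at (254,290) and large round at (377,288). The heels are at (324,163), (446,202) and (176,202). Next I fit the outlines.

```bash
cat > fit.py <<'E'
from h import *
from scipy.optimize import minimize
def proj(cam,w):
    c=eyes.camera_params(cam); f=240/np.tan(np.radians(c['fov_y'])/2)
    K=np.array([[f,0,c['cx']],[0,f,c['cy']],[0,0,1.]]); P=np.array(c['pose'])
    q=(w-P[:3,3])@P[:3,:3]; q=q*[1,-1,-1]
    return cv2.projectPoints(q,np.zeros(3),np.zeros(3),K,np.array(c['D'],float))[0][:,0]
t=np.linspace(0,2*np.pi,40); a=np.linspace(np.pi/2,3*np.pi/2,25)
S=dict(d=np.r_[[[.0295,-.027],[.0295,.027]],np.c_[-.0025+.027*np.cos(a),.027*np.sin(a)]],
 sq=np.array([[1,1],[-1,1],[-1,-1],[1,-1]])*.02,rd=.015*np.c_[np.cos(t),np.sin(t)],big=.024*np.c_[np.cos(t),np.sin(t)])
def prism(cam,sh,x,z0,z1,s0=1):
    c,s=np.cos(x[2]),np.sin(x[2]); R=np.array([[c,s],[-s,c]])
    w=np.r_[np.c_[S[sh]@R+x[:2],np.full(len(S[sh]),z1)],np.c_[s0*S[sh]@R+x[:2],np.full(len(S[sh]),z0)]]
    return cv2.convexHull(proj(cam,w).astype('float32'))
def fit(cam,mask,sh,x0,z0,z1,yaws=(0,),s0=1):
    F=4; M=cv2.resize(mask.astype('uint8'),None,fx=F,fy=F,interpolation=0)
    def cost(x):
        h=prism(cam,sh,x,z0,z1,s0); m=np.zeros_like(M); cv2.fillConvexPoly(m,np.round(((h+.5)*F-.5)*16).astype(int),1,shift=4)
        return 1-(m&M).sum()/max(1,(m|M).sum())
    best=None
    for y in yaws:
        i=np.array([x0[0],x0[1],y]); sx=np.vstack([i,i+[.01,0,0],i+[0,.01,0],i+[0,0,.3]])
        r=minimize(cost,i,method='Nelder-Mead',options=dict(initial_simplex=sx,xatol=1e-4,fatol=1e-4,maxiter=150))
        if best is None or r.fun<best.fun: best=r
    return best.x,1-best.fun
def white(p,box):
    m=(p.min(2)>150); k=np.zeros_like(m); x0,y0,x1,y1=box; k[y0:y1,x0:x1]=1; return m&k
def wood(p,box):
    q=p.astype(int); m=(q[...,0]>150)&(q[...,0]-q[...,2]>50); k=np.zeros_like(m); x0,y0,x1,y1=box; k[y0:y1,x0:x1]=1; return m&k
E
cat > m1.py <<'E'
from fit import *
p,d=grab('top')
Y=np.arange(0,6.28,.7)
for n,sh,x0,b in [('D','d',(.433,-.33),(450,265,505,315)),('sq','sq',(.432,.356),(115,275,160,312)),('rd','rd',(.44,.12),(235,275,272,305)),('big','big',(.445,-.125),(355,270,398,308))]:
    x,i=fit('top',white(p,b),sh,x0,.003,.015,Y if n=='D' else (0,.8) if n=='sq' else (0,)); print(n,x.round(4),np.degrees(x[2]).round(1),i.round(3))
h,w=d.shape; vv,uu=np.mgrid[:h,:w]
W=world('top',np.c_[uu.ravel(),vv.ravel()],depth=d.ravel()).reshape(h,w,3)
ov=p.copy()
for n,sh,c,z in [('D','d',(324,163),.11),('sq','sq',(446,202),.118),('rd','rd',(176,202),.124)]:
    k=np.zeros((h,w),bool); k[c[1]-35:c[1]+35,c[0]-35:c[0]+35]=1
    zz=W[...,2][k]; m=k&(abs(W[...,2]-z)<.006); 
    q=W[m]; rc=cv2.minAreaRect((q[:,:2]*1000).astype('float32'))
    x,i=fit('top',m,sh,q[:,:2].mean(0),z-.0005,z,(0,-.2,.2)); print('heel',n,m.sum(),'zmax',np.percentile(zz,99).round(3),'medz',np.median(q[:,2]).round(4),rc,x.round(4),np.degrees(x[2]).round(1),i.round(3))
    cv2.polylines(ov,[np.round(prism('top',sh,x,z-.0005,z)).astype(int)],True,(0,255,0),1)
o=cv2.resize(ov[120:240,140:480],None,fx=2.3,fy=2.3,interpolation=2); cv2.imwrite('pics/ov1.png',o[:,:,::-1])
E
python3 m1.py
```

```text
D [ 0.4335 -0.3356  0.3722] 21.3 0.959
sq [ 0.4318  0.3606 -0.1629] -9.3 0.932
rd [0.4405 0.1219 0.2039] 11.7 0.939
big [ 0.4441 -0.1293  0.0121] 0.7 0.963
heel D 724 zmax 0.113 medz 0.11 ((678.920654296875, -21.2137508392334), (52.98685836791992, 58.899478912353516), 89.35855865478516) [ 0.6777 -0.0207 -0.0422] -2.4 0.964
heel sq 459 zmax 0.121 medz 0.1184 ((597.2401123046875, -252.00332641601562), (40.66153335571289, 41.51361083984375), 80.15435791015625) [ 0.5964 -0.2517 -0.1727] -9.9 0.937
heel rd 214 zmax 0.126 medz 0.1239 ((598.2743530273438, 265.2532653808594), (30.07110023498535, 29.234073638916016), 12.729043006896973) [ 0.5983  0.2646 -0.0411] -2.4 0.907
```

View pics/ov1.png

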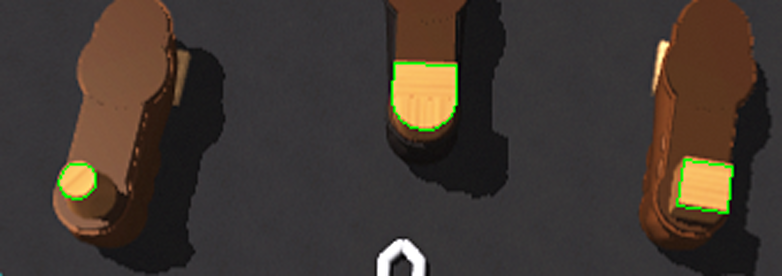

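```bash
cat > plan.py <<'E'
import sys; from h import *
# usage: plan.py x y z psi_deg : turn first, then n equal shifts
def main(x,y,z,psi):
    s=manip.state(); q=s['tool_rot']; p=np.array(s['tool_pos']); R=np.array([1-2*(q[2]**2+q[3]**2),2*(q[1]*q[2]+q[0]*q[3])])
    cur=np.degrees(np.arctan2(R[1],R[0])); dt=(cur-psi)/45
    e=np.array([x,y,z])-p; c,n=np.cos(np.radians(psi)),np.sin(np.radians(psi))
    t=np.array([e[0]*c+e[1]*n, e[0]*n-e[1]*c, -e[2]])/.12
    k=max(1,int(np.ceil(abs(t).max())))
    print('t',round(s['time'],2),'pos',p.round(4),'psi',cur.round(2),'turn',round(dt,3),'shift',t.round(3),'n',k,'each',(t/k).round(3),'w',round(s['gripper_width'],3),'gf',round(s['grasp_force'],1),'F',np.round(s['contact_force'],1),'tilt z',q[0].round(4),q[3].round(4))
main(*map(float,sys.argv[1:5]))
E
python3 plan.py .439 -.333 .1 21.3
```

```text
t 0.65 pos [ 0.2519 -0.572   0.2313] psi 23.77 turn 0.055 shift [ 2.176 -1.289  1.094] n 3 each [ 0.725 -0.43   0.365] w 1.001 gf 0.0 F [ 0.5 -0.1 -0.5] tilt z 0.0 -0.0
```

Emit:
servo_tool --motion '[1,0,0,0,0.055]'

```text
time: 0.78
tool_pos: [0.2519, -0.572, 0.2314]
tool_rot: [0.0, 0.983, 0.184, 0.0]
contact_force: [0.5, 0.5, 0.2]
gripper_width: 0.999
grasp_force: 0.0
```

Emit:
servo_tool --motion '[1,0.24,-0.14,0.12,0,1,0.48,-0.28,0.24,0,1,0.725,-0.43,0.365,0]'

```text
time: 1.15
tool_pos: [0.3147, -0.4917, 0.1873]
tool_rot: [0.0, 0.983, 0.184, 0.0]
contact_force: [-0.8, 0.0, 0.5]
gripper_width: 1.001
grasp_force: 0.0
```

Emit:
servo_tool --motion '[1,0.24,-0.14,0.12,0,1,0.48,-0.28,0.24,0,1,0.725,-0.43,0.365,0]'

```text
time: 1.52
tool_pos: [0.3772, -0.4119, 0.1435]
tool_rot: [0.0, 0.983, 0.185, 0.0]
contact_force: [0.8, -0.6, 0.9]
gripper_width: 0.999
grasp_force: 0.0
```

Emit:
servo_tool --motion '[1,0.24,-0.14,0.12,0,1,0.48,-0.28,0.24,0,1,0.725,-0.43,0.365,0,1,0.725,-0.43,0.365,0,1,0.725,-0.43,0.365,0]'

```text
time: 2.15
tool_pos: [0.4389, -0.3335, 0.1004]
tool_rot: [0.0, 0.983, 0.185, 0.0]
contact_force: [0.1, 0.6, -0.1]
gripper_width: 0.999
grasp_force: 0.0
```

```bash
python3 plan.py .439 -.333 .004 21.3; python3 -c "
from h import *
p,d=grab('top'); cv2.imwrite('pics/c2.png',cv2.resize(p[200:360,380:580],None,fx=3,fy=3)[:,:,::-1])"
```

```text
t 2.15 pos [ 0.4389 -0.3335  0.1004] psi 21.3 turn 0.0 shift [ 0.002 -0.004  0.803] n 1 each [ 0.002 -0.004  0.803] w 0.999 gf 0.0 F [ 0.1  0.6 -0.1] tilt z 0.0005 0.0001
```

View pics/c2.png

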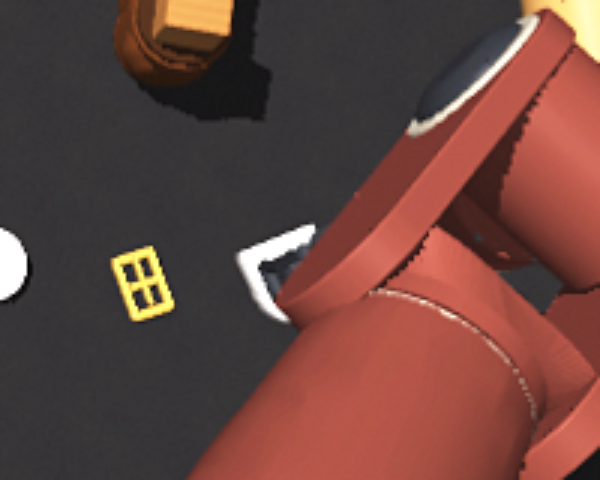

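The arm hides most of the D tip; its visible straight edge still lies at the measured place and the buckle is well clear. I go down and close.

Emit:
servo_tool --motion '[1,0,0,0.25,0,1,0,0,0.5,0,1,0,0,0.7,0,1,0,0,0.8,0,1,0,0,0.8,0]'

```text
time: 2.82
tool_pos: [0.4384, -0.3334, 0.0037]
tool_rot: [-0.0, 0.983, 0.184, -0.0]
contact_force: [0.3, 0.0, 0.3]
gripper_width: 1.0
grasp_force: 0.0
```

Emit:
servo_tool --motion '[-1,0,0,0,0,-1,0,0,0,0,-1,0,0,0,0,-1,0,0,0,0,-1,0,0,0,0]'

```text
time: 3.45
tool_pos: [0.44, -0.3342, 0.0058]
tool_rot: [0.001, 0.983, 0.185, 0.001]
contact_force: [-0.1, -0.2, 5.2]
gripper_width: 0.609
grasp_force: 63.2
```

Emit:
servo_tool --motion '[-1,0,0,0,0,-1,0,0,0,0]'

```text
time: 3.7
tool_pos: [0.44, -0.3341, 0.0058]
tool_rot: [0.001, 0.983, 0.185, 0.001]
contact_force: [-1.0, -0.3, 6.9]
gripper_width: 0.606
grasp_force: 63.2
```

Emit:
servo_tool --motion '[-1,0,0,-0.1,0,-1,0,0,-0.25,0,-1,0,0,-0.5,0,-1,0,0,-0.75,0,-1,0,0,-1,0]'

```text
time: 4.32
tool_pos: [0.4388, -0.3329, 0.126]
tool_rot: [0.0, 0.983, 0.185, 0.0]
contact_force: [0.5, -0.5, 0.1]
gripper_width: 0.607
grasp_force: 62.6
```

```bash
python3 plan.py .684 -.0212 .18 -1.5; python3 -c "
from h import *
p,d=grab('scene'); cv2.imwrite('pics/c3.png',cv2.resize(p[150:390,30:330],None,fx=2,fy=2)[:,:,::-1])"
```

```text
t 4.33 pos [ 0.4388 -0.3329  0.126 ] psi 21.3 turn 0.507 shift [ 1.974 -2.65  -0.45 ] n 3 each [ 0.658 -0.883 -0.15 ] w 0.607 gf 62.6 F [ 0.5 -0.5  0.1] tilt z 0.0003 0.0003
```

View pics/c3.png

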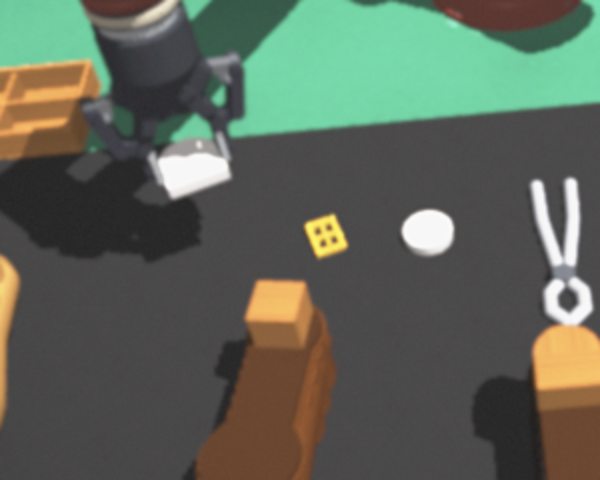

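The D tip is held flat with its straight edge facing the toe side. Now turn, lift and carry it to the D heel.

Emit:
servo_tool --motion '[-1,0,0,-0.15,0.17,-1,0,0,-0.3,0.34,-1,0,0,-0.45,0.507]'

```text
time: 4.75
tool_pos: [0.4387, -0.3328, 0.179]
tool_rot: [0.0, 1.0, -0.015, 0.0]
contact_force: [0.4, 0.5, -0.1]
gripper_width: 0.606
grasp_force: 62.6
```

Emit:
servo_tool --motion '[-1,0.16,-0.22,0,0,-1,0.33,-0.44,0,0,-1,0.5,-0.66,0,0,-1,0.658,-0.883,0,0]'

```text
time: 5.25
tool_pos: [0.5211, -0.2282, 0.1785]
tool_rot: [0.0, 1.0, -0.013, 0.0]
contact_force: [-0.6, 0.1, 0.4]
gripper_width: 0.607
grasp_force: 62.6
```

Emit:
servo_tool --motion '[-1,0.16,-0.22,0,0,-1,0.33,-0.44,0,0,-1,0.5,-0.66,0,0,-1,0.658,-0.883,0,0]'

```text
time: 5.75
tool_pos: [0.6029, -0.1243, 0.1784]
tool_rot: [0.0, 1.0, -0.013, 0.0]
contact_force: [-0.3, -0.2, 0.1]
gripper_width: 0.606
grasp_force: 62.6
```

Emit:
servo_tool --motion '[-1,0.18,-0.24,0,0,-1,0.36,-0.48,0,0,-1,0.54,-0.7,0,0,-1,0.658,-0.883,0,0,-1,0.658,-0.883,0,0]'

```text
time: 6.38
tool_pos: [0.6845, -0.02, 0.178]
tool_rot: [0.0, 1.0, -0.012, -0.0]
contact_force: [-0.6, -0.4, -0.4]
gripper_width: 0.606
grasp_force: 62.6
```

```bash
python3 plan.py .684 -.0212 .1138 -1.5; python3 -c "
from fit import *
p,d=grab('scene'); cv2.imwrite('pics/c4.png',cv2.resize(p[200:440,170:470],None,fx=2,fy=2)[:,:,::-1])
s=manip.state(); print(s['time'])"
```

```text
t 6.38 pos [ 0.6845 -0.02    0.178 ] psi -1.4 turn 0.002 shift [-0.004  0.01   0.535] n 1 each [-0.004  0.01   0.535] w 0.606 gf 62.6 F [-0.6 -0.4 -0.4] tilt z 0.0 -0.0001
6.425
```

View pics/c4.png

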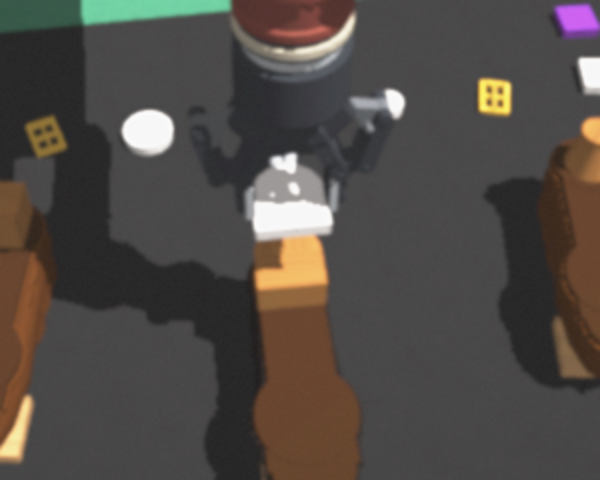

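The tip hangs level above the D heel, its straight edge towards the toe; lower corners at full-image pixels (297.5,319) and (336,316). I check this against the heel.

```bash
python3 -c "
from h import *
print(world('scene',[[297.5,319],[336,316]],z=.175).round(4))
print('heel edge',world('scene',[[170+256/2,200+290/2],[170+327/2,200+289/2]],z=.11).round(4))"
```

```text
[[ 0.7053 -0.0481  0.175 ]
 [ 0.708   0.0079  0.175 ]]
heel edge [[ 0.7077 -0.0488  0.11  ]
 [ 0.7146  0.0054  0.11  ]]
```

Emit:
servo_tool --motion '[-1,0.015,0.012,0.15,0,-1,0.015,0.012,0.3,0,-1,0.015,0.012,0.43,0,-1,0.015,0.012,0.5,0,-1,0.015,0.012,0.535,0]'

```text
time: 7.05
tool_pos: [0.6854, -0.0231, 0.1128]
tool_rot: [-0.0, 1.0, -0.013, -0.001]
contact_force: [-5.5, -0.1, 12.8]
gripper_width: 0.607
grasp_force: 64.3
```

Emit:
servo_tool --motion '[-1,0,0,0,0]'

```text
time: 7.18
tool_pos: [0.6861, -0.023, 0.114]
tool_rot: [0.0, 1.0, -0.013, 0.0]
contact_force: [0.4, -0.3, 1.1]
gripper_width: 0.609
grasp_force: 62.6
```

Emit:
servo_tool --motion '[1,0,0,0,0,1,0,0,0,0,1,0,0,0,0,1,0,0,0,0]'

```text
time: 7.68
tool_pos: [0.6859, -0.023, 0.1138]
tool_rot: [-0.0, 1.0, -0.013, 0.0]
contact_force: [-0.3, 0.1, -1.4]
gripper_width: 1.001
grasp_force: 0.0
```

Emit:
servo_tool --motion '[1,0,0,-0.1,0,1,0,0,-0.3,0,1,0,0,-0.6,0,1,0,0,-0.8,0]'

```text
time: 8.18
tool_pos: [0.6867, -0.0231, 0.213]
tool_rot: [0.0, 1.0, -0.013, 0.002]
contact_force: [0.9, -0.5, -0.2]
gripper_width: 1.0
grasp_force: 0.0
```

```bash
python3 plan.py .4405 .1219 .15 -2
```

```text
t 8.18 pos [ 0.6867 -0.0231  0.213 ] psi -1.52 turn 0.011 shift [-2.093 -1.136  0.525] n 3 each [-0.698 -0.379  0.175] w 1.0 gf 0.0 F [ 0.9 -0.5 -0.2] tilt z 0.0002 0.0017
```

Emit:
servo_tool --motion '[1,-0.23,-0.13,0.05,0,1,-0.47,-0.25,0.1,0,1,-0.698,-0.379,0.175,0]'

```text
time: 8.55
tool_pos: [0.603, 0.025, 0.19]
tool_rot: [0.0, 1.0, -0.013, 0.001]
contact_force: [0.0, 0.2, -0.6]
gripper_width: 1.001
grasp_force: 0.0
```

Emit:
servo_tool --motion '[1,-0.23,-0.13,0.05,0,1,-0.47,-0.25,0.1,0,1,-0.698,-0.379,0.175,0]'

```text
time: 8.93
tool_pos: [0.5205, 0.0728, 0.1689]
tool_rot: [-0.0, 1.0, -0.013, 0.001]
contact_force: [-0.2, 0.1, 0.4]
gripper_width: 0.998
grasp_force: 0.0
```

Emit:
servo_tool --motion '[1,-0.23,-0.13,0.05,0,1,-0.47,-0.25,0.1,0,1,-0.698,-0.379,0.175,0,1,-0.698,-0.379,0.175,0,1,-0.698,-0.379,0.175,0]'

```text
time: 9.55
tool_pos: [0.4392, 0.12, 0.1479]
tool_rot: [-0.0, 1.0, -0.013, 0.001]
contact_force: [0.5, -0.6, 0.1]
gripper_width: 0.994
grasp_force: 0.0
```

```bash
python3 plan.py .4405 .1219 .006 -1.5; python3 - <<'E'
from fit import *
p,d=grab('top','t5.png')
h,w=d.shape; vv,uu=np.mgrid[:h,:w]
W=world('top',np.c_[uu.ravel(),vv.ravel()],depth=d.ravel()).reshape(h,w,3)
b=np.zeros((h,w),bool); b[110:200,290:360]=1
m=b&(p.min(2)>150)&(W[...,2]>.1); print(m.sum(), np.median(W[m],0) if m.any() else '')
if m.sum()>300: print('D laid',fit('top',m,'d',(.68,-.021),.11,.122,(0,)))
p2,_=grab('scene'); cv2.imwrite('pics/c5.png',cv2.resize(p2[200:400,220:470],None,fx=2.4,fy=2.4)[:,:,::-1])
E
```

```text
t 9.55 pos [0.4392 0.12   0.1479] psi -1.52 turn -0.0 shift [ 0.011 -0.016  1.182] n 2 each [ 0.005 -0.008  0.591] w 0.994 gf 0.0 F [ 0.5 -0.6  0.1] tilt z -0.0 0.0011
761 [ 0.68143952 -0.02380566  0.12227812]
D laid (array([ 0.68069788, -0.02329747, -0.06762306]), np.float64(0.9291843834557403))
```

View pics/c5.png

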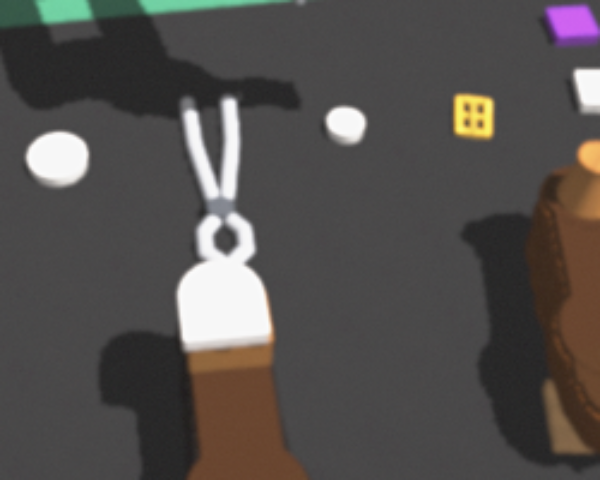

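The D tip lies flat, covering its heel, about 3 mm off centre by the fit. The small round tip is untouched at crop (346,125). Down to it.

Emit:
servo_tool --motion '[1,0.01,-0.016,0.25,0,1,0.01,-0.016,0.55,0,1,0.01,-0.016,0.8,0]'

```text
time: 10.02
tool_pos: [0.4403, 0.1215, 0.0499]
tool_rot: [0.0, 1.0, -0.014, 0.0]
contact_force: [0.1, -0.2, -0.0]
gripper_width: 0.995
grasp_force: 0.0
```

Emit:
servo_tool --motion '[1,0,0,0.2,0,1,0,0,0.32,0,1,0,0,0.38,0,1,0,0,0.38,0]'

```text
time: 10.52
tool_pos: [0.4399, 0.1219, 0.0053]
tool_rot: [0.0, 1.0, -0.013, 0.0]
contact_force: [0.2, -0.2, 0.3]
gripper_width: 1.002
grasp_force: 0.0
```

Emit:
servo_tool --motion '[-1,0,0,0,0,-1,0,0,0,0,-1,0,0,0,0,-1,0,0,0,0,-1,0,0,0,0]'

```text
time: 11.15
tool_pos: [0.4403, 0.1221, 0.006]
tool_rot: [-0.0, 1.0, -0.013, 0.001]
contact_force: [-1.0, -0.4, 5.5]
gripper_width: 0.315
grasp_force: 59.1
```

Emit:
servo_tool --motion '[-1,0,0,0,0,-1,0,0,0,0,-1,0,0,0,0]'

```text
time: 11.52
tool_pos: [0.4403, 0.1221, 0.006]
tool_rot: [-0.0, 1.0, -0.013, 0.001]
contact_force: [-1.6, 0.2, 5.5]
gripper_width: 0.313
grasp_force: 59.1
```

Emit:
servo_tool --motion '[-1,0,0,-0.1,0,-1,0,0,-0.25,0,-1,0,0,-0.5,0,-1,0,0,-0.75,0,-1,0,0,-1,0]'

```text
time: 12.15
tool_pos: [0.4392, 0.1219, 0.1263]
tool_rot: [0.0, 1.0, -0.013, -0.0]
contact_force: [0.2, -1.1, -0.3]
gripper_width: 0.316
grasp_force: 59.1
```

```bash
python3 plan.py .598 .265 .19 -1.5; python3 -c "
from h import *
p,d=grab('scene'); cv2.imwrite('pics/c6.png',cv2.resize(p[100:340,250:550],None,fx=2,fy=2)[:,:,::-1])"
```

```text
t 12.15 pos [0.4392 0.1219 0.1263] psi -1.52 turn -0.0 shift [ 1.292 -1.226 -0.531] n 2 each [ 0.646 -0.613 -0.266] w 0.316 gf 59.1 F [ 0.2 -1.1 -0.3] tilt z 0.0 -0.0
```

View pics/c6.png

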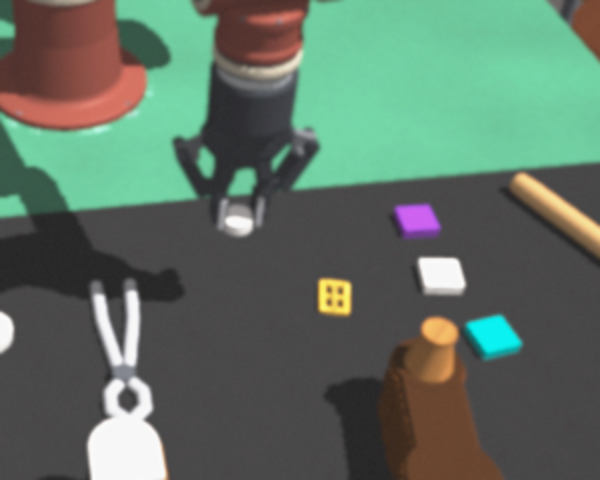

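The round tip is held level (crop (237,220)); buckle and puller are undisturbed. Carry it to the round heel.

Emit:
servo_tool --motion '[-1,0.1,-0.1,-0.15,0,-1,0.28,-0.27,-0.3,0,-1,0.46,-0.44,-0.45,0,-1,0.646,-0.613,-0.53,0]'

```text
time: 12.7
tool_pos: [0.5199, 0.1941, 0.1897]
tool_rot: [-0.0, 1.0, -0.013, 0.001]
contact_force: [-0.2, 0.3, -0.8]
gripper_width: 0.316
grasp_force: 59.1
```

Emit:
servo_tool --motion '[-1,0.18,-0.17,0,0,-1,0.36,-0.35,0,0,-1,0.54,-0.5,0,0,-1,0.646,-0.613,0,0,-1,0.646,-0.613,0,0]'

```text
time: 13.32
tool_pos: [0.5985, 0.2654, 0.188]
tool_rot: [0.0, 1.0, -0.013, -0.0]
contact_force: [-0.3, -0.9, -0.1]
gripper_width: 0.313
grasp_force: 59.1
```

```bash
python3 plan.py .598 .265 .1275 -1.5; python3 -c "
from h import *
p,d=grab('scene'); cv2.imwrite('pics/c7.png',cv2.resize(p[160:360,380:580],None,fx=3,fy=3)[:,:,::-1])"
```

```text
t 13.32 pos [0.5985 0.2654 0.188 ] psi -1.48 turn 0.0 shift [-0.004  0.003  0.504] n 1 each [-0.004  0.003  0.504] w 0.313 gf 59.1 F [-0.3 -0.9 -0.1] tilt z 0.0002 -0.0005
```

View pics/c7.png

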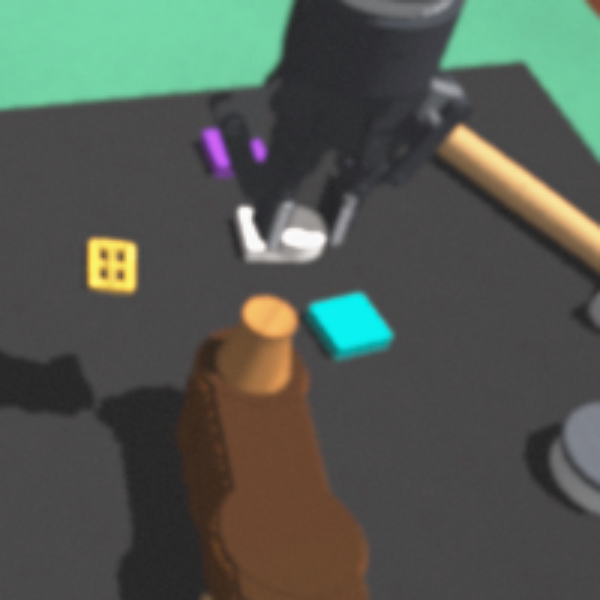

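```bash
python3 -c "
from fit import *
f=lambda c:(np.array(proj('scene',np.array([c],float)))-[380,160])*3
print('exp heel',f([.598,.265,.124]),'exp tip top',f([.5985,.2654,.197]),'bottom',f([.5985,.2654,.185]))
print(world('scene',[[470,265.7]],z=.124))
for o in (-.015,.015): print(f([.5985,.2654+o,.185]),f([.5985+o,.2654,.185]))"
```

```text
exp heel [[266.58360453 312.64766947]] exp tip top [[298.43327184 224.07261157]] bottom [[293.10133514 239.50671664]]
[[0.60158481 0.26571704 0.124     ]]
[[267.29880928 242.28968629]] [[283.00314323 220.49054505]]
[[318.75963407 236.73762043]] [[303.44410749 259.0059456 ]]
```

Tip and heel both project within 2 mm of where they should be. Lower and release.

Emit:
servo_tool --motion '[-1,0,0,0.15,0,-1,0,0,0.3,0,-1,0,0,0.42,0,-1,0,0,0.48,0,-1,0,0,0.5,0]'

```text
time: 14.0
tool_pos: [0.5982, 0.2648, 0.1279]
tool_rot: [0.0, 1.0, -0.013, -0.0]
contact_force: [0.6, 0.6, 0.3]
gripper_width: 0.316
grasp_force: 59.1
```

Emit:
servo_tool --motion '[-1,0,0,0,0]'

```text
time: 14.12
tool_pos: [0.5987, 0.265, 0.1291]
tool_rot: [-0.0, 1.0, -0.013, 0.0]
contact_force: [-0.0, -0.8, 0.3]
gripper_width: 0.315
grasp_force: 59.1
```

Emit:
servo_tool --motion '[-1,0,0,0.01,0,-1,0,0,0.017,0,-1,0,0,0.017,0]'

```text
time: 14.5
tool_pos: [0.5987, 0.265, 0.1271]
tool_rot: [-0.0, 1.0, -0.013, 0.0]
contact_force: [-0.4, -0.1, -0.2]
gripper_width: 0.32
grasp_force: 59.2
```

Emit:
servo_tool --motion '[1,0,0,0,0,1,0,0,0,0,1,0,0,0,0,1,0,0,0,0,1,0,0,0,0]'

```text
time: 15.12
tool_pos: [0.5984, 0.2649, 0.1266]
tool_rot: [-0.0, 1.0, -0.013, -0.0]
contact_force: [-0.3, 0.4, 0.2]
gripper_width: 0.996
grasp_force: 0.0
```

Emit:
servo_tool --motion '[1,0,0,-0.1,0,1,0,0,-0.3,0,1,0,0,-0.6,0,1,0,0,-0.8,0]'

```text
time: 15.62
tool_pos: [0.5992, 0.2652, 0.226]
tool_rot: [-0.001, 1.0, -0.013, 0.002]
contact_force: [0.1, -1.0, -0.6]
gripper_width: 0.995
grasp_force: 0.0
```

```bash
python3 plan.py .432 .3606 .15 -9.3
```

```text
t 15.62 pos [0.5992 0.2652 0.226 ] psi -1.52 turn 0.173 shift [-1.504 -0.56   0.633] n 2 each [-0.752 -0.28   0.317] w 0.995 gf 0.0 F [ 0.1 -1.  -0.6] tilt z -0.0005 0.0016
```

Emit:
servo_tool --motion '[1,0,0,0,0.173]'

```text
time: 15.75
tool_pos: [0.6002, 0.2655, 0.2277]
tool_rot: [-0.001, 0.997, -0.083, 0.003]
contact_force: [-0.3, 0.4, -0.4]
gripper_width: 1.002
grasp_force: 0.0
```

Emit:
servo_tool --motion '[1,-0.25,-0.09,0.1,0,1,-0.5,-0.18,0.2,0,1,-0.752,-0.28,0.317,0]'

```text
time: 16.12
tool_pos: [0.5145, 0.3132, 0.1857]
tool_rot: [-0.0, 0.997, -0.081, 0.001]
contact_force: [0.2, 0.6, 0.0]
gripper_width: 0.998
grasp_force: 0.0
```

Emit:
servo_tool --motion '[1,-0.25,-0.09,0.1,0,1,-0.5,-0.18,0.2,0,1,-0.752,-0.28,0.317,0,1,-0.752,-0.28,0.317,0,1,-0.752,-0.28,0.317,0]'

```text
time: 16.75
tool_pos: [0.4321, 0.3606, 0.1478]
tool_rot: [-0.0, 0.997, -0.081, 0.001]
contact_force: [-0.1, -0.3, 0.3]
gripper_width: 1.001
grasp_force: 0.0
```

```bash
python3 plan.py .432 .3606 .006 -9.3; python3 - <<'E'
from fit import *
p,d=grab('top')
h,w=d.shape; vv,uu=np.mgrid[:h,:w]
W=world('top',np.c_[uu.ravel(),vv.ravel()],depth=d.ravel()).reshape(h,w,3)
b=np.zeros((h,w),bool); b[170:230,150:210]=1
m=b&(p.min(2)>150)&(W[...,2]>.1); print(m.sum(), np.median(W[m],0) if m.any() else '')
if m.sum()>60: print('rd laid',fit('top',m,'rd',(.6,.265),.124,.136,(0,)))
p2,_=grab('scene'); cv2.imwrite('pics/c8.png',cv2.resize(p2[160:360,380:580],None,fx=3,fy=3)[:,:,::-1])
E
```

```text
t 16.75 pos [0.4321 0.3606 0.1478] psi -9.3 turn -0.0 shift [-0.     0.     1.182] n 2 each [-0.     0.     0.591] w 1.001 gf 0.0 F [-0.1 -0.3  0.3] tilt z -0.0004 0.0009
210 [0.59760292 0.26396947 0.13602659]
rd laid (array([0.59950328, 0.2655935 , 0.15444061]), np.float64(0.8683116883116883))
```

View pics/c8.png

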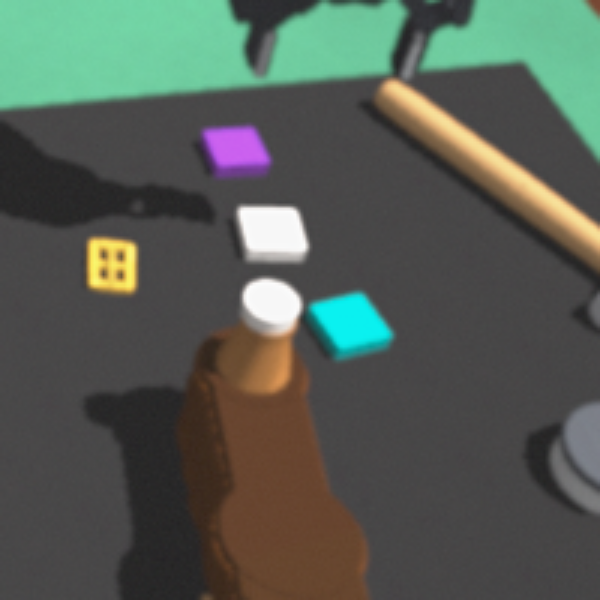

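The round tip lies flat and centred on its heel (crop (271,305)); the white square waits at (272,233) between the coloured look-alikes. Down to the square.

Emit:
servo_tool --motion '[1,0,0,0.25,0,1,0,0,0.55,0,1,0,0,0.8,0]'

```text
time: 17.23
tool_pos: [0.4323, 0.36, 0.0501]
tool_rot: [-0.0, 0.997, -0.082, 0.0]
contact_force: [-0.6, 0.2, 0.7]
gripper_width: 1.002
grasp_force: 0.0
```

Emit:
servo_tool --motion '[1,0,0,0.2,0,1,0,0,0.32,0,1,0,0,0.38,0,1,0,0,0.38,0]'

```text
time: 17.73
tool_pos: [0.4317, 0.3604, 0.0053]
tool_rot: [-0.0, 0.997, -0.081, 0.0]
contact_force: [-0.3, -0.8, -0.3]
gripper_width: 1.002
grasp_force: 0.0
```

Emit:
servo_tool --motion '[-1,0,0,0,0,-1,0,0,0,0,-1,0,0,0,0,-1,0,0,0,0,-1,0,0,0,0]'

```text
time: 18.35
tool_pos: [0.432, 0.361, 0.0061]
tool_rot: [-0.001, 0.997, -0.081, 0.001]
contact_force: [0.2, -0.3, 6.3]
gripper_width: 0.445
grasp_force: 60.7
```

Emit:
servo_tool --motion '[-1,0,0,0,0,-1,0,0,0,0,-1,0,0,0,0]'

```text
time: 18.73
tool_pos: [0.432, 0.361, 0.0061]
tool_rot: [-0.001, 0.997, -0.081, 0.001]
contact_force: [-0.0, 0.3, 5.5]
gripper_width: 0.449
grasp_force: 60.7
```

Emit:
servo_tool --motion '[-1,0,0,-0.1,0,-1,0,0,-0.25,0,-1,0,0,-0.5,0,-1,0,0,-0.75,0,-1,0,0,-1,0]'

```text
time: 19.35
tool_pos: [0.4312, 0.3604, 0.1271]
tool_rot: [-0.0, 0.997, -0.081, 0.0]
contact_force: [0.2, 0.6, 0.3]
gripper_width: 0.445
grasp_force: 60.2
```

Emit:
servo_tool --motion '[-1,0,0,-0.2,0,-1,0,0,-0.4,0,-1,0,0,-0.6,0]'

```text
time: 19.73
tool_pos: [0.4311, 0.3603, 0.1989]
tool_rot: [-0.0, 0.997, -0.081, 0.0]
contact_force: [0.2, 0.0, -0.4]
gripper_width: 0.442
grasp_force: 60.2
```

```bash
python3 plan.py .5 -.2518 .2 -9.6;python3 plan.py .5967 -.2518 .2 -9.6
```

```text
t 19.73 pos [0.4311 0.3603 0.1989] psi -9.31 turn 0.006 shift [ 1.417  4.934 -0.009] n 5 each [ 0.283  0.987 -0.002] w 0.442 gf 60.2 F [ 0.2  0.  -0.4] tilt z -0.0003 0.0004
t 19.73 pos [0.4311 0.3603 0.1989] psi -9.31 turn 0.006 shift [ 2.212  4.799 -0.009] n 5 each [ 0.442  0.96  -0.002] w 0.442 gf 60.2 F [ 0.2  0.  -0.4] tilt z -0.0003 0.0004
```

Emit:
servo_tool --motion '[-1,0.11,0.24,0,0,-1,0.22,0.48,0,0,-1,0.33,0.72,0,0,-1,0.442,0.96,0,0]'

```text
time: 20.23
tool_pos: [0.465, 0.2372, 0.1981]
tool_rot: [-0.0, 0.997, -0.081, 0.0]
contact_force: [-0.4, 0.3, 0.4]
gripper_width: 0.449
grasp_force: 60.2
```

Emit:
servo_tool --motion '[-1,0.11,0.24,0,0,-1,0.22,0.48,0,0,-1,0.33,0.72,0,0,-1,0.442,0.96,0,0]'

```text
time: 20.72
tool_pos: [0.4987, 0.1149, 0.198]
tool_rot: [-0.0, 0.997, -0.081, 0.001]
contact_force: [-0.3, 0.2, -0.4]
gripper_width: 0.448
grasp_force: 60.2
```

Emit:
servo_tool --motion '[-1,0.11,0.24,0,0,-1,0.22,0.48,0,0,-1,0.33,0.72,0,0,-1,0.442,0.96,0,0]'

```text
time: 21.22
tool_pos: [0.5324, -0.0074, 0.198]
tool_rot: [0.0, 0.997, -0.081, 0.0]
contact_force: [0.8, 0.9, -0.5]
gripper_width: 0.444
grasp_force: 60.2
```

Emit:
servo_tool --motion '[-1,0.11,0.24,0,0,-1,0.22,0.48,0,0,-1,0.33,0.72,0,0,-1,0.442,0.96,0,0]'

```text
time: 21.72
tool_pos: [0.5661, -0.1296, 0.1981]
tool_rot: [0.0, 0.997, -0.081, 0.0]
contact_force: [0.2, 0.4, -0.3]
gripper_width: 0.443
grasp_force: 60.2
```

Emit:
servo_tool --motion '[-1,0.12,0.26,0,0,-1,0.24,0.52,0,0,-1,0.36,0.78,0,0,-1,0.442,0.96,0,0,-1,0.442,0.96,0,0]'

```text
time: 22.35
tool_pos: [0.5998, -0.2521, 0.1974]
tool_rot: [-0.0, 0.997, -0.082, 0.0]
contact_force: [0.1, 0.6, -0.0]
gripper_width: 0.449
grasp_force: 60.2
```

```bash
python3 plan.py .5967 -.2518 .121 -9.6; python3 -c "
from fit import *
p,d=grab('scene'); cv2.imwrite('pics/c9.png',cv2.resize(p[200:360,90:290],None,fx=3,fy=3)[:,:,::-1])
s=manip.state()['tool_pos']
f=lambda x,z:((prism('scene','sq',x,z-.0002,z)[:,0]-[90,200])*3).round().tolist()
print('tip bottom exp',f([s[0],s[1],-.162],s[2]-.0031)); print('heel exp',f([.5967,-.2518,-.17],.118))"
```

```text
t 22.35 pos [ 0.5998 -0.2521  0.1974] psi -9.4 turn 0.004 shift [-0.026  0.002  0.637] n 1 each [-0.026  0.002  0.637] w 0.449 gf 60.2 F [ 0.1  0.6 -0. ] tilt z -0.0 0.0001
tip bottom exp [[248.0, 183.0], [232.0, 243.0], [153.0, 242.0], [153.0, 241.0], [172.0, 182.0], [248.0, 183.0]]
heel exp [[275.0, 271.0], [259.0, 330.0], [186.0, 328.0], [186.0, 327.0], [204.0, 269.0], [274.0, 271.0]]
```

View pics/c9.png

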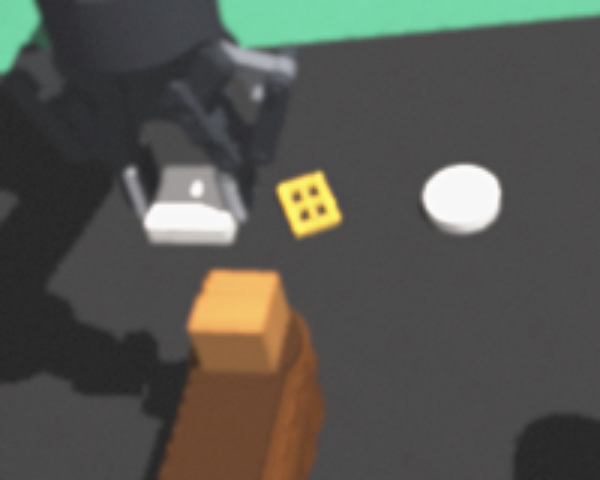

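The square tip is level above its heel and its lower front edge (150–234,244) matches the projection. Lower with a small correction.

Emit:
servo_tool --motion '[-1,-0.025,-0.01,0.18,0,-1,-0.025,-0.01,0.36,0,-1,-0.025,-0.01,0.5,0,-1,-0.025,-0.01,0.59,0,-1,-0.025,-0.01,0.63,0]'

```text
time: 23.02
tool_pos: [0.5966, -0.2488, 0.1211]
tool_rot: [-0.0, 0.997, -0.081, -0.001]
contact_force: [-3.3, 2.2, 10.5]
gripper_width: 0.444
grasp_force: 61.4
```

Emit:
servo_tool --motion '[-1,0,0,0,0]'

```text
time: 23.15
tool_pos: [0.5974, -0.2494, 0.1218]
tool_rot: [0.0, 0.997, -0.081, 0.0]
contact_force: [-0.2, -0.3, 0.1]
gripper_width: 0.44
grasp_force: 60.2
```

Emit:
servo_tool --motion '[1,0,0,0,0,1,0,0,0,0,1,0,0,0,0,1,0,0,0,0,1,0,0,0,0]'

```text
time: 23.78
tool_pos: [0.597, -0.2492, 0.1214]
tool_rot: [-0.0, 0.997, -0.081, 0.0]
contact_force: [1.1, 0.1, -0.6]
gripper_width: 0.999
grasp_force: 0.0
```

Emit:
servo_tool --motion '[1,0,0,-0.1,0,1,0,0,-0.3,0,1,0,0,-0.6,0,1,0,0,-1,0]'

```text
time: 24.28
tool_pos: [0.5964, -0.2489, 0.242]
tool_rot: [-0.0, 0.997, -0.081, -0.001]
contact_force: [1.2, -1.3, 0.7]
gripper_width: 0.996
grasp_force: 0.0
```

Emit:
servo_tool --motion '[1,-0.3,0.3,0,0,1,-0.6,0.6,0,0,1,-1,1,0,0,1,-1,1,0,0]'

```text
time: 24.78
tool_pos: [0.4568, -0.3503, 0.2427]
tool_rot: [0.001, 0.997, -0.083, 0.0]
contact_force: [0.1, 0.3, -0.3]
gripper_width: 1.001
grasp_force: 0.0
```

Emit:
servo_tool --motion '[1,0,0.3,0,0,1,0,0.6,0,0,1,0,1,0,0,1,0,1,0,0,1,0,1,0,0]'

```text
time: 25.4
tool_pos: [0.4403, -0.4661, 0.2416]
tool_rot: [-0.0, 0.997, -0.081, 0.0]
contact_force: [1.2, -0.3, -0.5]
gripper_width: 1.0
grasp_force: 0.0
```

```bash
python3 - <<'E'
from fit import *
p,d=grab('top','t10.png')
h,w=d.shape; vv,uu=np.mgrid[:h,:w]
W=world('top',np.c_[uu.ravel(),vv.ravel()],depth=d.ravel()).reshape(h,w,3)
for n,sh,c,x0,z in [('D','d',(324,160),(.678,-.021),.11),('sq','sq',(446,202),(.5965,-.252),.118),('rd','rd',(176,200),(.598,.265),.124)]:
    b=np.zeros((h,w),bool); b[c[1]-35:c[1]+35,c[0]-35:c[0]+35]=1; m=b&(p.min(2)>150)&(W[...,2]>z-.005)
    x,i=fit('top',m,sh,x0,z,z+.012,(0,-.2)); print(n,m.sum(),'ztop',np.median(W[m][:,2]).round(4),x.round(4),i.round(3))
x,i=fit('top',white(p,(355,270,398,308)),'big',(.445,-.125),.003,.015); print('big',x,i)
print(manip.state()['time'])
E
```

```text
D 762 ztop 0.122 [ 0.6807 -0.0234 -0.0719] 0.931
sq 474 ztop 0.1302 [ 0.597  -0.2511 -0.1673] 0.903
rd 210 ztop 0.1359 [ 0.599   0.2651 -0.0691] 0.867
big [ 0.44410281 -0.12930951  0.01208595] 0.9631196298744217
25.45
```

View pics/t10.png

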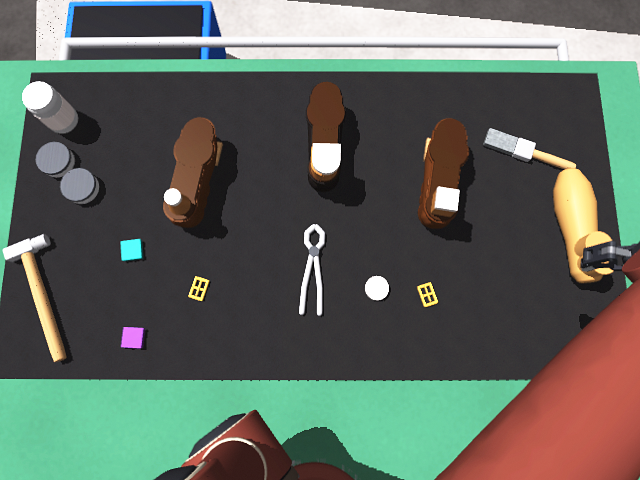

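All three tips lie flat within 4 mm of their heels and the other things are unmoved. The gripper stands near the wooden last, so I back off slightly before handing in.

Emit:
servo_tool --motion '[1,-0.2,-0.2,-0.1,0,1,-0.4,-0.5,-0.2,0,1,-0.5,-0.7,-0.3,0,1,-0.5,-0.7,-0.3,0,1,-0.5,-0.7,-0.3,0]'

```text
time: 26.08
tool_pos: [0.3945, -0.3737, 0.2773]
tool_rot: [0.0, 0.997, -0.081, 0.0]
contact_force: [-1.3, 0.6, 0.4]
gripper_width: 0.995
grasp_force: 0.0
```

```bash
python3 -c "
from plant import job_done,manip
print(manip.state()['contact_force']); print(job_done())"
```

```text
[-1.30923275  0.60009038  0.3637176 ]
the job is handed in; nothing more can be done
None
```

The D, square and small round tips each lie flat on their own heel, about 4 mm off centre at most by camera fit. The D's straight edge faces the toe, the large round tip, buckles and puller look unmoved, and I handed the job in at about 26 s; no verdict came back.

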